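Slide the straight mending plate over the edge and put it in the parts tray

TASK

The straight mending plate lies too thin and flat on the plywood platform to be picked up where it is. Press on it and slide it lengthwise towards the robot until about a third of it sticks out over the platform's front edge, then grip it by the overhanging end and lay it flat in the parts tray. Leave the L-shaped corner plate where it is.

Things in the scene. Friction and masses are not known exactly. Their poses are not given: they have to be found in the camera images.
- straight_plate_mid (a point): centre (half-way up) of the straight flat steel mending plate: a plain rectangle 130 mm long, 40 mm wide and 3 mm thick, 110 g, with four small screw holes, lying loose on the platform. x along its length, pointing away from the robot; y across its width; z up. Pressed from above with closed fingertips (5 to 25 N) it follows the fingers without slipping.
- front_edge (a point): middle of the top front edge (nearest the robot) of the plywood platform, a fixed stand at the robot's left: 235 mm deep, 230 wide, 50 high (top at z = 0.05). x points from this edge inwards over the platform, away from the robot; y left along the edge; z up. The top reaches from x = 0 to 0.235 m and y = -0.115 to +0.115 m. The straight plate starts within 10 degrees of this x, wholly on top.
- tray_in (a point): centre of the inner floor of the fixed grey sheet-metal parts tray, open on top, on the worktop to the right of the platform; inside 197 x 127 mm, walls 4 mm thick, rim 22 mm above the worktop, floor 4 mm above it. x along its long side (away from the robot), y along its short side, z up.
- corner_plate_mid (a point): the other steel plate on the platform, L-shaped (two legs 80 mm long and 30 mm wide, 3 mm thick), to be left alone; the point lies at the middle of its 80 mm square outline, half-way up. One leg runs along its x at y = -40 to -10 mm, the other along its y at x = +10 to +40 mm.

How it is judged:
By the outcome, as a careful person would: the job done as asked, in the order asked, and still so for the second after the job is handed in, with the robot touching nothing.
It also fails if it takes over 48 s, if anything falls off the work surface, if the arm or the gripper's body presses on something with over 40 N, if the wrist force passes 120 N, or if a joint passes its speed limit or range.

ROBOT

A 6-joint arm with a two-finger parallel gripper is mounted at the origin on a cart in front of the work surface, level with it; the furniture and walls round the work are solid. World frame = base frame: x ahead of the robot, y to its left, z up, the work surface at z = 0. Lengths are in m, angles in degrees, forces in N, time in s.
With the tool pointing down it reaches from about 0.35 to 0.975 m from the base axis. Payload 7.1 kg.
Tool frame: the origin (TCP) lies at the very end of the fingers, on their centre line; the grasp point (between the pads) lies 19 mm behind it; y points along the fingers, z is the direction in which the jaws open and shut, and the axes are right-handed (so a half turn about y gives the same grasp; the last joint's range is limited). The gripper opens to 88 mm and grips with 3 to 60 N. Pads are 20 mm wide; open, the fingers measure 115 mm over their backs; the gripper's body (75 mm by 178 mm) begins 61 mm behind the grasp point.
Start: joints at [-1.089, 24.242, 93.386, -0, 62.372, -1.089], TCP at [0.625, 0, 0.223] pointing down, gripper open.
Joint ranges: [-172.04, 172.04], [-51.8, 120.97], [4.93, 147.93], [-75.15, 255.16], [6.16, 154.13], [-145.62, 145.62]. Speed limits (degrees/s): [136.94, 136.94, 172.46, 180, 180, 180].

INTERFACE

Orientations are given as a 3x3 rotation matrix whose columns are the frame's x, y, z axes.
In Python, from plant import r, capture, camera_params gives the robot as it stands.
- The arm moves only by the shell command python3 -m inch 'ROWS' [OPENING]. ROWS is a JSON object of lists of equal length, an entry for each row: "travel": the shift along the tool's x, y, z as a fraction of full scale, a list of three; "dr": the turn, a rotation vector about the tool's x, y, z as a fraction of full scale, a list of three. A call has exactly 8 rows; each row is the pose to reach, as a shift and turn from the pose measured when the call began, along the tool's axes at that moment, turning the shorter way round; what a row does not reach only later rows make up. Full scale, the value 1, is 500 mm for a shift and pi rad for a turn. A row lasts 1/12 s, in which the tool goes at most 41.7 mm and 7.16 degrees, less where a joint would pass 70% of its speed; a pose out of reach is approached as far as the arm can. A call with a number of a shift or a turn outside -1 to 1 is refused whole. A call with a gripper value outside its range is refused whole. OPENING is the opening, from 0 (shut) to 1 (fully open), set as the call begins (- or left out, the last holds). The fingers move at their own pace and stop on an object; the grip force is fixed at half the most. Time passes only in rows, so rows that repeat a pose let the fingers close, or fill a call up. It gives the time, the measured TCP pose, the force and the opening at its end, in the units of the state.
- r.sense(): the state, without advancing time (a new reading comes with each control period).
- capture(name): name is "scene" or "side" or "wrist"; returns the picture (480x640x3 uint8, red, green, blue); there is no depth.
- camera_params(name): a dict with "intrinsics" (3x3 intrinsics, pixels), "distortion" ([k1, k2, p1, p2, k3] as OpenCV has them; the pictures are not rectified), "R" (3x3) and "t" (3): a world point X has camera coordinates R X + t. Camera axes: x right, y down, z forward; pixel columns grow to the right and rows downward; lengths in m; the calibration is good to about 2 mm. A picture is of the moment at which its call begins: read the wrist's pose just before it. camera_params takes no time and is no camera call; for the wrist camera it gives the pose at the moment of the call.
- r.sign_off(): hands the job in, once; it reports no verdict.
The state is a dict: "t": time; "qpos": joint angles; "dq": joint speeds; "joint_torque": joint torques, N m; "eef_pos": TCP position; "orientation": TCP orientation; "force": force on the tool from outside, world axes, zero at the start; "ft_torque": the same for the moment, N m; "finger_gap": finger opening in m.
Only numpy, scipy, OpenCV 4.12 (cv2) and the standard library are available. Lean on these libraries where they do the work, as an engineer would, in place of code of your own. Each camera call takes 0.05 s, during which the arm holds its last target.

## Working session

There is one attempt and no reset: what is moved stays moved. The work goes in short steps, Python scripts to look and compute and a shell command to move; the robot and the scene stay as the last step left them, time stands still between calls to the robot, and variables do not carry over. Pictures are saved under pics/ and viewed, and the job is handed in when it is done.

```bash
ls; mkdir -p pics; python3 - <<'E'
from plant import r,capture,camera_params
import cv2
s=r.sense();print(s)
for n in ["scene","side","wrist"]:
    cv2.imwrite(f"pics/{n}0.png",capture(n)[:,:,::-1]);print(n,camera_params(n))
E
```

```text
pics
{'t': 0.0, 'qpos': array([-1.08888741e+00,  2.42856344e+01,  9.34299389e+01, -1.43909399e-03,
        6.23737535e+01, -1.09018125e+00]), 'dq': array([ 0.08301221, -0.06774692, -0.1127587 ,  0.05486524, -0.01323902,
        0.04899109]), 'joint_torque': array([ 1.28069914e-03, -5.44622147e+01, -2.73670936e+01,  6.42951974e-02,
        2.27214623e-02, -1.51321510e-04]), 'eef_pos': array([6.24447750e-01, 2.64048287e-05, 2.21898841e-01]), 'orientation': array([[ 3.42401589e-05, -1.55918604e-03,  9.99998784e-01],
       [-9.99999999e-01,  7.37798655e-06,  3.42517042e-05],
       [-7.43138236e-06, -9.99998784e-01, -1.55918579e-03]]), 'force': array([-0.29230632,  0.25686639,  0.29351704]), 'ft_torque': array([-0.05945934, -0.02961739,  0.02103468]), 'finger_gap': 0.08775033584285584}
scene {'intrinsics': array([[472.52248546,   0.        , 313.09178812],
       [  0.        , 472.52248546, 240.98449046],
       [  0.        ,   0.        ,   1.        ]]), 'distortion': array([-0.07167419,  0.        ,  0.        ,  0.        ,  0.        ]), 'R': array([[-0.75298831, -0.65788291,  0.
[... 424 characters left out ...]
ray([[ 0.90425966, -0.4267814 , -0.01311925],
       [-0.23946574, -0.48145982, -0.84312075],
       [ 0.35351186,  0.76554169, -0.53756422]]), 't': array([-0.38669362,  0.28944995,  0.55717302])}
wrist {'intrinsics': array([[343.87496103,   0.        , 323.39573073],
       [  0.        , 343.87496103, 240.20097159],
       [  0.        ,   0.        ,   1.        ]]), 'distortion': array([-0.01606619,  0.        ,  0.        ,  0.        ,  0.        ]), 'R': array([[ 9.99997438e-01, -2.57597379e-04, -2.24886637e-03],
       [ 4.19767613e-04, -9.55167089e-01,  2.96066980e-01],
       [-2.22430922e-03, -2.96067166e-01, -9.55164533e-01]]), 't': array([-0.62351424, -0.03634761,  0.39373141])}
```

View pics/scene0.png

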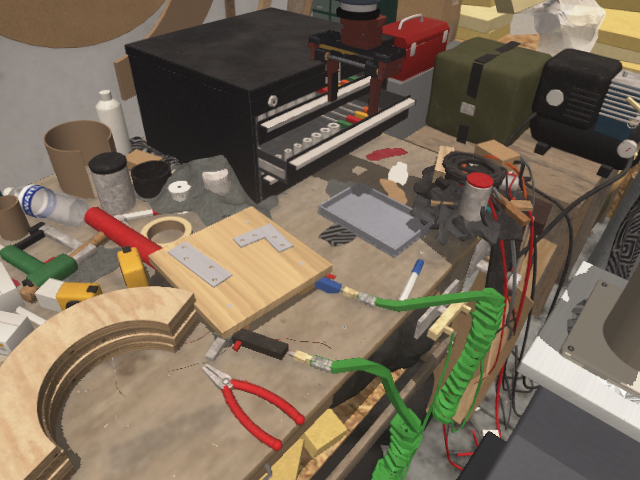

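View pics/side0.png

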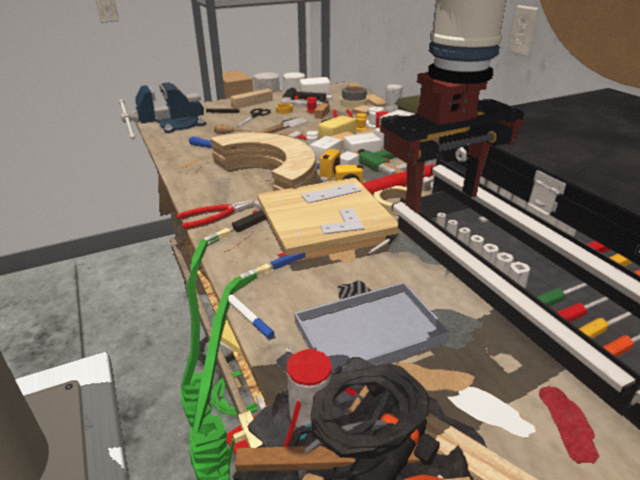

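View pics/wrist0.png

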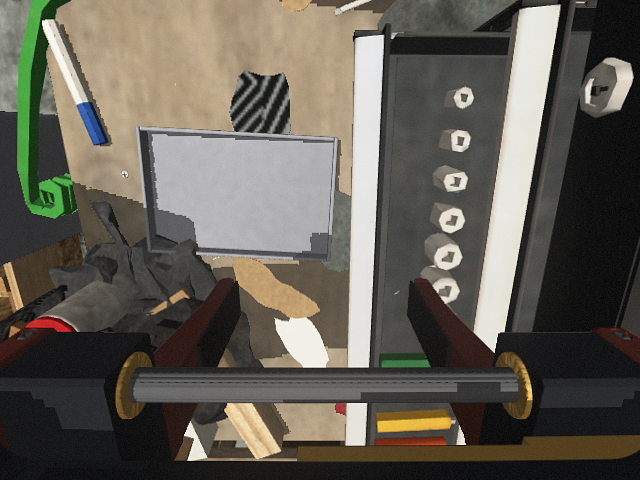

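Both fixed views show the platform with the straight and L plates, and the tray to its right. In the scene view the straight plate is around (203,264), the L plate around (264,237) and the tray around (375,218). I'll enlarge the views to pick corners.

```bash
cat > h.py <<'E'
import numpy as np,cv2
from plant import r,capture,camera_params
def ray(n,px,cp=None):
    c=cp or camera_params(n)
    p=cv2.undistortPoints(np.array(px,float).reshape(-1,1,2),c["intrinsics"],c["distortion"]).reshape(-1,2)
    d=np.c_[p,np.ones(len(p))]@c["R"]; C=-c["R"].T@c["t"]
    return C,d
def onz(n,px,z,cp=None):
    C,d=ray(n,px,cp); return C+d*((z-C[2])/d[:,2])[:,None]
def proj(n,X):
    c=camera_params(n)
    return cv2.projectPoints(np.array(X,float).reshape(-1,1,3),cv2.Rodrigues(c["R"])[0],c["t"],c["intrinsics"],c["distortion"])[0].reshape(-1,2)
E
python3 - <<'E'
import cv2
a=cv2.imread("pics/scene0.png")[190:350,140:340];cv2.imwrite("pics/s_z.png",cv2.resize(a,None,fx=4,fy=3.75,interpolation=cv2.INTER_CUBIC)[:600])
a=cv2.imread("pics/side0.png")[170:270,250:410];cv2.imwrite("pics/d_z.png",cv2.resize(a,None,fx=5,fy=5,interpolation=cv2.INTER_CUBIC))
from h import *
for n in ("scene","side"): print(n,-camera_params(n)["R"].T@camera_params(n)["t"])
E
```

```text
scene [0.10906794 0.7122358  0.60028648]
side [ 0.22201752 -0.4522143   0.53848441]
```

View pics/s_z.png

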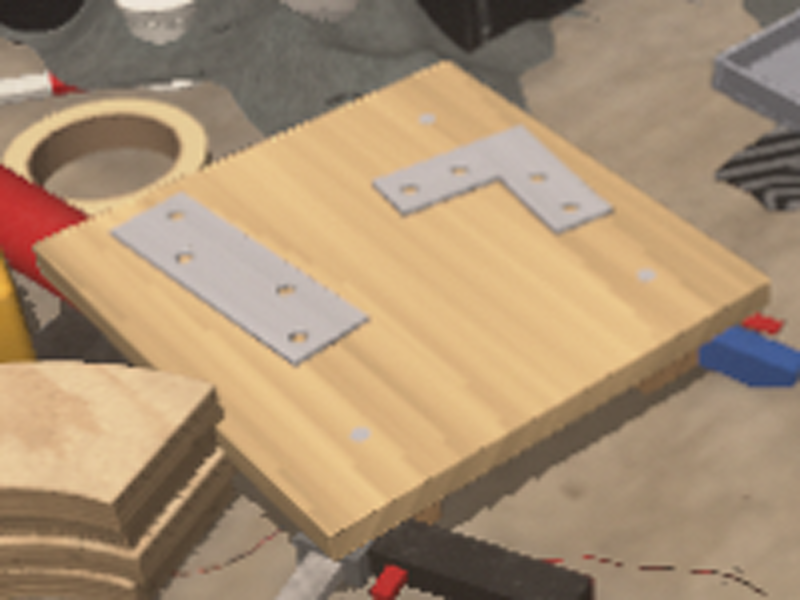

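View pics/d_z.png

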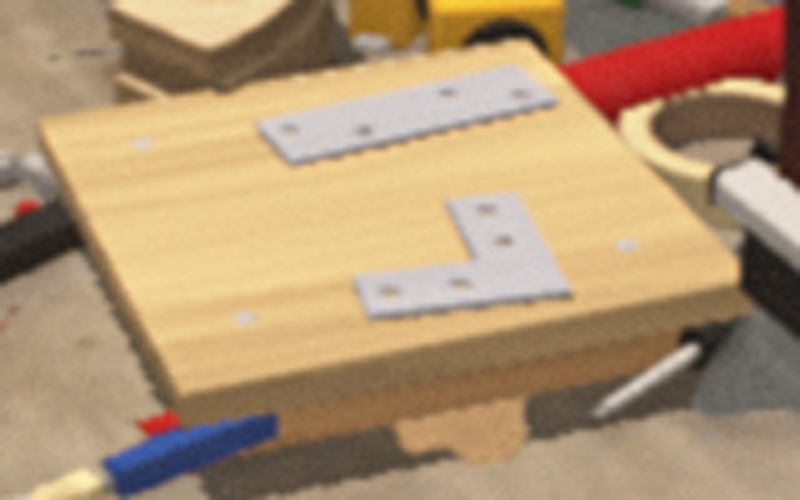

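```bash
python3 - <<'E'
from h import *
np.set_printoptions(precision=4,suppress=True)
def S(l): return [(140+(u+.5)/4-.5,190+(v+.5)/3.75-.5) for u,v in l]
def D(l): return [(250+(u+.5)/5-.5,170+(v+.5)/5-.5) for u,v in l]
# platform corners: far-left, far-right, near-right, near-left
ps=onz("scene",S([(36,246),(447,62),(770,283),(332,537)]),.05)
pd=onz("side",D([(528,42),(742,268),(180,394),(40,122)]),.05)
print(ps,'\n',pd)
# plate: far-left,far-right,near-right,near-left
qs=onz("scene",S([(112,233),(184,193),(369,320),(296,363)]),.053)
qd=onz("side",D([(519,66),(556,100),(293,162),(259,122)]),.053)
print(qs,'\n',qd)
for P in (ps,pd,qs,qd):
    m=P.mean(0); a=(P[0]+P[1]-P[2]-P[3])[:2]; print(m,np.degrees(np.arctan2(a[1],a[0])),np.linalg.norm(a)/2, np.linalg.norm(P[0]+P[3]-P[1]-P[2])/2)
# tray rim outer corners from side image
print(onz("side",[(295,319),(404,286),(447,327)],.022))
print(onz("scene",[(318,211),(351,185),(430,232)],.022))
E
python3 - <<'E'
import cv2
a=cv2.imread("pics/wrist0.png")[110:280,110:360];cv2.imwrite("pics/w_z.png",cv2.resize(a,None,fx=3.2,fy=3.2,interpolation=cv2.INTER_CUBIC))
E
```

```text
[[0.7344 0.4278 0.05  ]
 [0.7092 0.2024 0.05  ]
 [0.4766 0.2297 0.05  ]
 [0.5025 0.4544 0.05  ]] 
 [[0.7355 0.4215 0.05  ]
 [0.7105 0.207  0.05  ]
 [0.4785 0.2236 0.05  ]
 [0.5048 0.4481 0.05  ]]
[[0.7138 0.4011 0.053 ]
 [0.7142 0.3613 0.053 ]
 [0.5839 0.364  0.053 ]
 [0.5855 0.4021 0.053 ]] 
 [[0.7164 0.3963 0.053 ]
 [0.7145 0.3596 0.053 ]
 [0.5867 0.3599 0.053 ]
 [0.5886 0.3995 0.053 ]]
[0.6057 0.3286 0.05  ] -6.606434426962301 0.23379354914107908 0.22649750699551238
[0.6073 0.3251 0.05  ] -5.3476599618284775 0.23234668825784274 0.22102719948176985
[0.6493 0.3821 0.053 ] -0.8217455612311552 0.12931769951609057 0.03899190182413886
[0.6516 0.3788 0.053 ] -0.7768347723663288 0.12781790563859297 0.03822200485244401
[[ 0.4306  0.0726  0.022 ]
 [ 0.6312  0.066   0.022 ]
 [ 0.6332 -0.047   0.022 ]]
[[ 0.6239  0.095   0.022 ]
 [ 0.6342 -0.0316  0.022 ]
 [ 0.412  -0.0015  0.022 ]]
```

View pics/w_z.png

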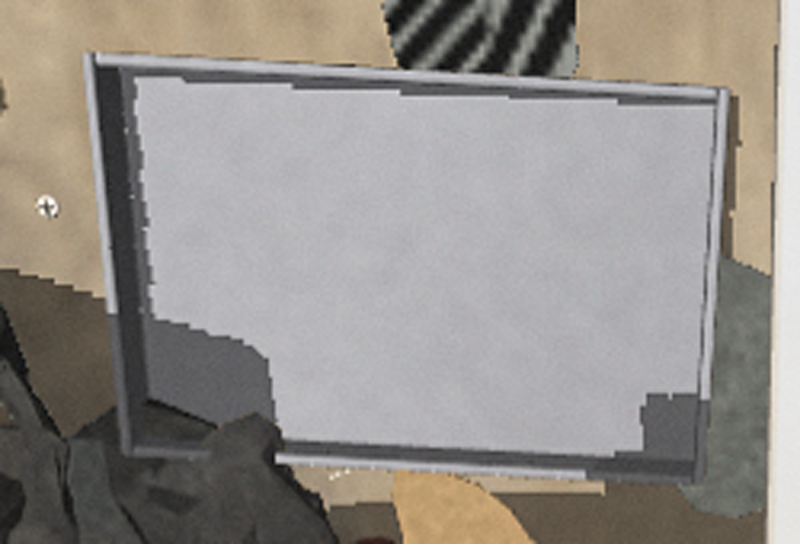

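```bash
python3 - <<'E'
from h import *
np.set_printoptions(precision=4,suppress=True)
W=lambda l:[(110+(u+.5)/3.2-.5,110+(v+.5)/3.2-.5) for u,v in l]
P=onz("wrist",W([(85,53),(728,88),(705,482),(122,455)]),.022); print(P,P.mean(0))
a=P[1]+P[2]-P[0]-P[3];print(np.degrees(np.arctan2(a[1],a[0])))
print(-camera_params("wrist")["R"].T@camera_params("wrist")["t"])
for z in (.05,.1,.15): print(z,onz("wrist",[(355,38),(348,440)],z))
def tri(*o):
    A=np.zeros((3,3));b=np.zeros(3)
    for n,p in o:
        C,d=ray(n,[p]);d=d[0]/np.linalg.norm(d[0]);M=np.eye(3)-np.outer(d,d);A+=M;b+=M@C
    return np.linalg.solve(A,b)
print("strip", tri(("scene",(262,183)),("side",(396,206))))
E
python3 - <<'E'
import cv2
a=cv2.imread("pics/scene0.png")[0:220,120:440];cv2.imwrite("pics/c_z.png",cv2.resize(a,None,fx=2.5,fy=2.5))
a=cv2.imread("pics/side0.png")[100:400,380:640];cv2.imwrite("pics/c2_z.png",cv2.resize(a,None,fx=2,fy=2))
E
```

```text
[[ 0.4344  0.0896  0.022 ]
 [ 0.6375  0.0784  0.022 ]
 [ 0.631  -0.0546  0.022 ]
 [ 0.4261 -0.0448  0.022 ]] [0.5323 0.0171 0.022 ]
-2.9527700096766805
[0.6244 0.0817 0.3854]
0.05 [[ 0.6511  0.1615  0.05  ]
 [ 0.6544 -0.2845  0.05  ]]
0.1 [[ 0.6471  0.1496  0.1   ]
 [ 0.6499 -0.23    0.1   ]]
0.15 [[ 0.6431  0.1377  0.15  ]
 [ 0.6455 -0.1754  0.15  ]]
strip [0.6887 0.1875 0.1051]
```

View pics/c_z.png

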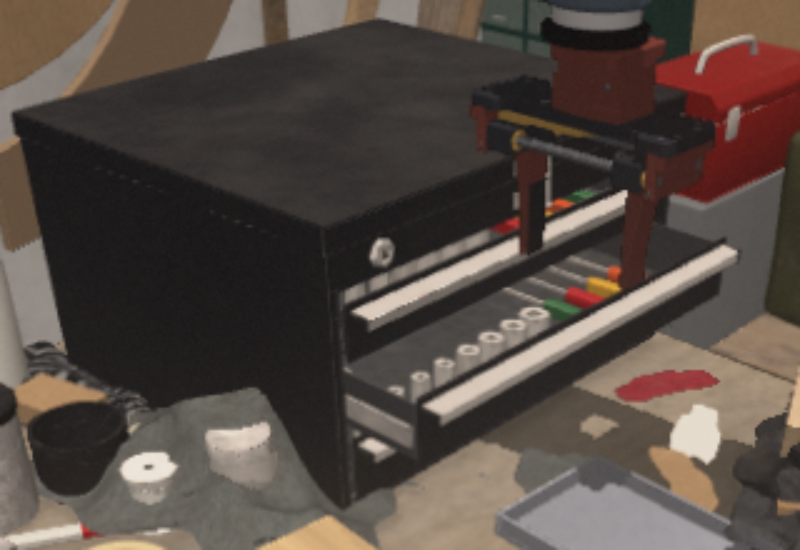

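View pics/c2_z.png

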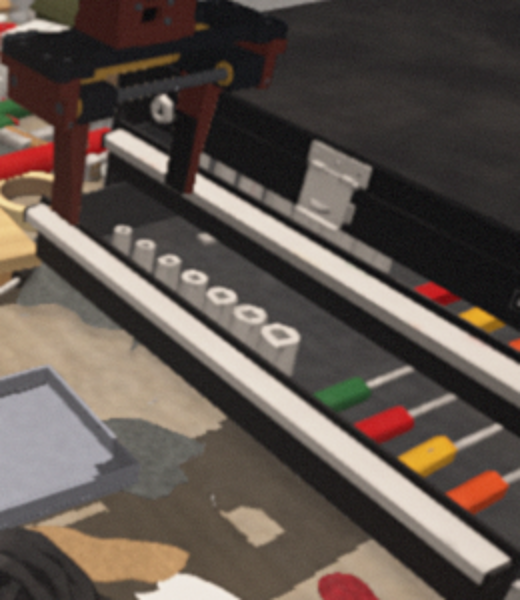

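```bash
cat >> h.py <<'E'
from scipy.spatial.transform import Rotation as Ro
def plan(pos,yaw,tilt=None):
    """yaw: world heading (deg) of tool x, tool y down"""
    s=r.sense();R0=np.array(s["orientation"]);a=np.radians(yaw)
    Rt=np.array([[np.cos(a),0,-np.sin(a)],[np.sin(a),0,np.cos(a)],[0,-1,0]])
    x=np.array([np.cos(a),np.sin(a),0]);y=np.array([0,0,-1]);Rt=np.c_[x,y,np.cross(x,y)]
    d=R0.T@(np.array(pos)-s["eef_pos"]); w=Ro.from_matrix(R0.T@Rt).as_rotvec()
    print("t",round(s["t"],2),"pos",s["eef_pos"].round(4),"F",s["force"].round(1),"gap",round(s["finger_gap"],4))
    print("travel",(d/.5).round(4),"dr",(w/np.pi).round(4),"rows>=",round(max(np.linalg.norm(d)/.0417,np.degrees(np.linalg.norm(w))/7.16),1))
E
python3 -c "
from h import *
plan([.56,.18,.22],0)"
python3 -m inch '{"travel":[[-0.045,0,-0.015],[-0.09,0,-0.03],[-0.135,0,-0.045],[-0.18,0,-0.06],[-0.225,0,-0.075],[-0.27,0,-0.09],[-0.315,0,-0.105],[-0.36,0,-0.12]],"dr":[[0,-0.039,0],[0,-0.078,0],[0,-0.117,0],[0,-0.156,0],[0,-0.195,0],[0,-0.234,0],[0,-0.273,0],[0,-0.31,0]]}' 0
python3 -c "
from h import *
plan([.655,.380,.12],-0.8)"
```

```text
t 0.15 pos [0.6246 0.     0.2221] F [ 0.1 -0.9 -0.6] gap 0.0883
travel [-0.3599  0.0043 -0.1292] dr [ 3.e-04 -5.e-01 -3.e-04] rows>= 12.6
t: 0.82
eef_pos: [0.5639, 0.181, 0.2219]
orientation: [[0.83, -0.002, 0.557], [-0.557, -0.0, 0.83], [-0.001, -1.0, -0.001]]
force: [-0.4, 0.2, -1.0]
finger_gap: 0.0382
t 0.82 pos [0.5639 0.181  0.2219] F [-0.4  0.2 -1. ] gap 0.0382
travel [-0.0701  0.2035  0.4322] dr [ 0.0002 -0.1836 -0.0005] rows>= 5.8
```

```bash

python3 -m inch '{"travel":[[-0.01,0.029,0.062],[-0.02,0.058,0.124],[-0.03,0.087,0.186],[-0.04,0.116,0.248],[-0.05,0.145,0.31],[-0.06,0.174,0.372],[-0.07,0.2035,0.4322],[-0.07,0.2035,0.4322]],"dr":[[0,-0.027,0],[0,-0.054,0],[0,-0.081,0],[0,-0.108,0],[0,-0.135,0],[0,-0.162,0],[0,-0.1836,0],[0,-0.1836,0]]}' 0
python3 - <<'E'
from h import *
plan([.66,.380,.062],-0.8)
cv2.imwrite("pics/w1.png",capture("wrist")[:,:,::-1])
np.save("w1R.npy",camera_params("wrist")["R"])
E
```

```text
t: 1.48
eef_pos: [0.6545, 0.3838, 0.1155]
orientation: [[1.0, -0.005, 0.008], [-0.008, -0.001, 1.0], [-0.005, -1.0, -0.001]]
force: [-1.0, 0.2, -0.6]
finger_gap: 0.0002
t 1.48 pos [0.6545 0.3838 0.1155] F [-1.   0.2 -0.6] gap 0.0002
travel [ 0.0116  0.107  -0.0074] dr [ 0.0002  0.0019 -0.0014] rows>= 1.3
```

View pics/w1.png

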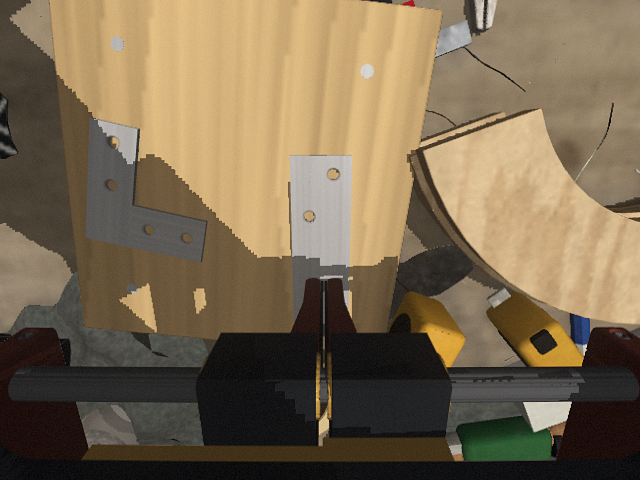

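The wrist view shows the plate's near end at (290,155)–(352,155) and the front edge at the picture's top, about (442,12) on the right. The wooden arc starts at about (412,150). I'll check the arc's height and the plate's near end.

```bash
python3 - <<'E'
from h import *
np.set_printoptions(precision=4,suppress=True)
def tri(*o):
    A=np.zeros((3,3));b=np.zeros(3);L=[]
    for n,p in o:
        C,d=ray(n,[p]);d=d[0]/np.linalg.norm(d[0]);M=np.eye(3)-np.outer(d,d);A+=M;b+=M@C;L.append((C,M))
    X=np.linalg.solve(A,b); return X,[np.linalg.norm(M@(X-C)) for C,M in L]
print(onz("wrist",[(290,155),(352,155),(352,256),(290,256)],.053))
print("edge",onz("wrist",[(442,12)],.05))
print("L",onz("wrist",[(139,128),(97,120),(86,237),(200,262),(206,222)],.053))
print("arc A",tri(("scene",(193.6,293.5)),("wrist",(413,151))))
print("arc B",tri(("scene",(168.5,324)),("wrist",(413,151))))
for z in (.05,.08,.1,.12): print(z,onz("wrist",[(413,151),(541,110)],z))
E
```

```text
[[0.5843 0.3608 0.053 ]
 [0.5848 0.4007 0.053 ]
 [0.6537 0.4016 0.053 ]
 [0.6532 0.3581 0.053 ]]
edge [[0.5035 0.4529 0.05  ]]
L [[0.5663 0.2658 0.053 ]
 [0.561  0.2398 0.053 ]
 [0.6376 0.2165 0.053 ]
 [0.657  0.2942 0.053 ]
 [0.628  0.3017 0.053 ]]
arc A (array([0.5838, 0.4388, 0.0653]), [np.float64(0.0025635315039677095), np.float64(0.002563531503967907)])
arc B (array([0.5971, 0.468 , 0.0068]), [np.float64(0.020175582195872732), np.float64(0.020175582195872614)])
0.05 [[0.5828 0.4406 0.05  ]
 [0.5582 0.5203 0.05  ]]
0.08 [[0.5815 0.4331 0.08  ]
 [0.5601 0.5024 0.08  ]]
0.1 [[0.5806 0.4281 0.1   ]
 [0.5614 0.4905 0.1   ]]
0.12 [[0.5797 0.4231 0.12  ]
 [0.5626 0.4786 0.12  ]]
```

```bash

python3 -m inch '{"travel":[[0.005,0.03,-0.0074],[0.0116,0.06,-0.0074],[0.0116,0.08,-0.0074],[0.0116,0.1,-0.0074],[0.0116,0.104,-0.0074],[0.0116,0.108,-0.0074],[0.0116,0.108,-0.0074],[0.0116,0.108,-0.0074]],"dr":[[0,0.0019,-0.0014],[0,0.0019,-0.0014],[0,0.0019,-0.0014],[0,0.0019,-0.0014],[0,0.0019,-0.0014],[0,0.0019,-0.0014],[0,0.0019,-0.0014],[0,0.0019,-0.0014]]}' 0
python3 -c "
from h import *
plan([.66,.380,.053],-0.8)"
```

```text
t: 2.2
eef_pos: [0.6599, 0.3779, 0.0635]
orientation: [[1.0, 0.001, 0.018], [-0.018, -0.001, 1.0], [0.001, -1.0, -0.001]]
force: [0.9, -0.3, 0.1]
finger_gap: 0.0007
t 2.2 pos [0.6599 0.3779 0.0635] F [ 0.9 -0.3  0.1] gap 0.0007
travel [0.     0.021  0.0043] dr [ 0.0004 -0.0012  0.0002] rows>= 0.3
```

```bash

python3 -m inch '{"travel":[[0,0.005,0.004],[0,0.01,0.004],[0,0.014,0.004],[0,0.017,0.004],[0,0.02,0.004],[0,0.022,0.004],[0,0.022,0.004],[0,0.022,0.004]],"dr":[[0,-0.0012,0],[0,-0.0012,0],[0,-0.0012,0],[0,-0.0012,0],[0,-0.0012,0],[0,-0.0012,0],[0,-0.0012,0],[0,-0.0012,0]]}' 0
python3 -c "
from h import *
plan([.66,.380,.053],-0.8)"
```

```text
t: 2.87
eef_pos: [0.66, 0.38, 0.0534]
orientation: [[1.0, 0.001, 0.014], [-0.014, -0.001, 1.0], [0.001, -1.0, -0.001]]
force: [-1.9, -0.7, 5.3]
finger_gap: 0.0004
t 2.87 pos [0.66   0.38   0.0534] F [-1.9 -0.7  5.3] gap 0.0004
travel [-0.      0.0009  0.0001] dr [ 0.0004 -0.      0.0002] rows>= 0.0
```

```bash

python3 -m inch '{"travel":[[0,0.003,0],[0,0.0046,0],[-0.01,0.0046,0],[-0.025,0.0046,0],[-0.042,0.0046,0],[-0.058,0.0046,0],[-0.072,0.0046,0],[-0.08,0.0046,0]],"dr":[[0,0,0],[0,0,0],[0,0,0],[0,0,0],[0,0,0],[0,0,0],[0,0,0],[0,0,0]]}' 0
python3 - <<'E'
from h import *
plan([.5275,.382,.051],-0.8)
cv2.imwrite("pics/w2.png",capture("wrist")[:,:,::-1])
E
```

```text
t: 3.53
eef_pos: [0.6219, 0.3815, 0.0534]
orientation: [[1.0, 0.006, 0.014], [-0.014, 0.001, 1.0], [0.006, -1.0, 0.001]]
force: [3.0, 0.2, 6.7]
finger_gap: 0.0003
t 3.53 pos [0.6219 0.3815 0.0534] F [3.  0.2 6.7] gap 0.0003
travel [-0.1888  0.0038 -0.0017] dr [-0.0005  0.      0.0018] rows>= 2.3
```

View pics/w2.png

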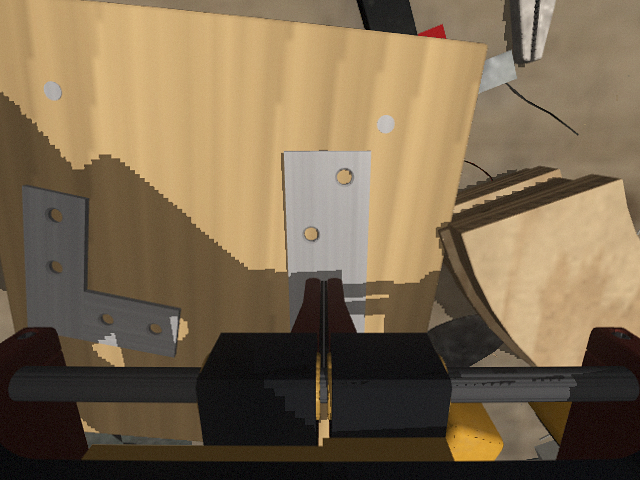

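```bash
python3 - <<'E'
from h import *
np.set_printoptions(precision=4,suppress=True)
print(onz("wrist",[(285,152),(370,151),(487,45),(180,17)],.053))
print(onz("wrist",[(487,45),(40,2),(180,17)],.05))
print(r.sense()["force"])
for z in (0,.02,.04): print(z, "black", onz("wrist",[(415,33),(370,27),(415,0)],z))
E
```

```text
[[0.5469 0.3649 0.053 ]
 [0.547  0.4041 0.053 ]
 [0.5037 0.4529 0.053 ]
 [0.4915 0.3236 0.053 ]]
[[0.503  0.4542 0.05  ]
 [0.4835 0.2637 0.05  ]
 [0.4906 0.3225 0.05  ]]
[-0.1038 -0.6904  7.6277]
0 black [[ 0.4861  0.4346  0.    ]
 [ 0.4828  0.4094 -0.    ]
 [ 0.47    0.4336  0.    ]]
0.02 black [[0.4909 0.4298 0.02  ]
 [0.488  0.4069 0.02  ]
 [0.4763 0.4289 0.02  ]]
0.04 black [[0.4958 0.425  0.04  ]
 [0.4931 0.4044 0.04  ]
 [0.4827 0.4242 0.04  ]]
```

```bash

python3 -m inch '{"travel":[[-0.015,0.0044,0],[-0.04,0.0048,0],[-0.07,0.0048,0],[-0.1,0.0048,0],[-0.13,0.0048,0],[-0.155,0.0048,0],[-0.176,0.0048,0],[-0.188,0.0048,0]],"dr":[[0,0,0],[0,0,0.0018],[0,0,0.0018],[0,0,0.0018],[0,0,0.0018],[0,0,0.0018],[0,0,0.0018],[0,0,0.0018]]}' 0
python3 - <<'E'
from h import *
plan([.528,.382,.12],-0.8)
cv2.imwrite("pics/w3.png",capture("wrist")[:,:,::-1])
E
```

```text
t: 4.25
eef_pos: [0.5296, 0.3846, 0.0534]
orientation: [[1.0, 0.006, 0.013], [-0.013, 0.005, 1.0], [0.006, -1.0, 0.005]]
force: [4.0, -0.6, 10.7]
finger_gap: 0.0007
t 4.25 pos [0.5296 0.3846 0.0534] F [ 4.  -0.6 10.7] gap 0.0007
travel [-0.0024 -0.1333 -0.0045] dr [-0.0016  0.0003  0.0019] rows>= 1.6
```

View pics/w3.png

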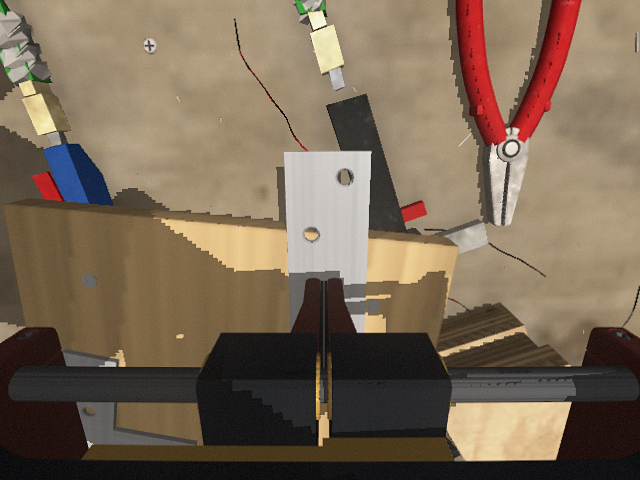

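```bash
python3 - <<'E'
from h import *
np.set_printoptions(precision=4,suppress=True)
P=onz("wrist",[(285,152),(370,151)],.053);print(P)
E=onz("wrist",[(8,206),(457,246),(276,228),(380,238)],.05);print(E)
a=np.polyfit(E[:,1],E[:,0],1);print("overhang",np.polyval(a,P[:,1])-P[:,0])
for z in (0,.015,.03,.045): print(z,"wrist clamp",onz("wrist",[(328,104),(366,94),(413,232)],z).ravel())
cv2.imwrite("pics/s3.png",capture("scene")[:,:,::-1]);a=cv2.imread("pics/s3.png")[250:400,160:360]
cv2.imwrite("pics/s3z.png",cv2.resize(a,None,fx=4,fy=4,interpolation=cv2.INTER_CUBIC))
E
```

```text
[[0.4545 0.3678 0.053 ]
 [0.4545 0.407  0.053 ]]
[[0.4782 0.2288 0.05  ]
 [0.5024 0.4533 0.05  ]
 [0.4915 0.3613 0.05  ]
 [0.4975 0.4137 0.05  ]]
overhang [0.0383 0.0424]
0 wrist clamp [0.4302 0.3888 0.     0.425  0.4111 0.     0.5092 0.4439 0.    ]
0.015 wrist clamp [0.4313 0.3886 0.015  0.4264 0.4092 0.015  0.5049 0.4398 0.015 ]
0.03 wrist clamp [0.4323 0.3883 0.03   0.4279 0.4074 0.03   0.5005 0.4357 0.03  ]
0.045 wrist clamp [0.4334 0.388  0.045  0.4293 0.4056 0.045  0.4961 0.4316 0.045 ]
```

View pics/s3z.png

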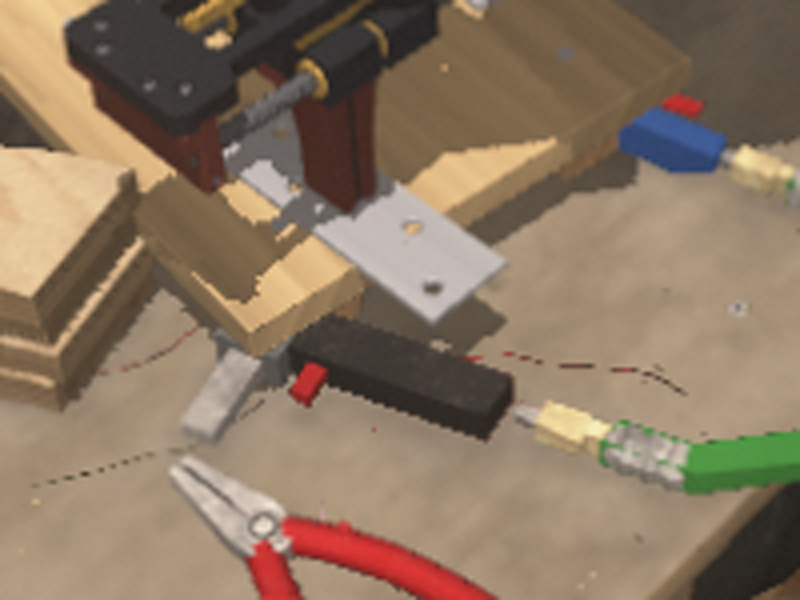

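```bash
python3 - <<'E'
from h import *
for z in (0,.015,.03): print(z,onz("scene",[(160+512/4,250+378/4),(160+488/4,250+440/4),(160+315/4,250+315/4)],z).round(4).ravel())
E
```

```text
0 [0.4434 0.3772 0.     0.4297 0.405  0.     0.5253 0.4076 0.    ]
0.015 [0.435  0.3855 0.015  0.4217 0.4127 0.015  0.5149 0.4152 0.015 ]
0.03 [0.4267 0.3939 0.03   0.4137 0.4203 0.03   0.5045 0.4229 0.03  ]
```

```bash

python3 -m inch '{"travel":[[-0.003,0.0046,0],[-0.007,0.0046,0],[-0.009,0.0046,0],[-0.009,0.0046,0],[-0.009,0.002,0],[-0.009,-0.03,0],[-0.009,-0.08,0],[-0.009,-0.14,0]],"dr":[[0,0,0],[0,0,0.002],[0,0,0.002],[0,0,0.002],[0,0,0.002],[0,0,0.002],[0,0,0.002],[0,0,0.002]]}' 0
python3 -m inch '{"travel":[[0,-0.03,0],[-0.03,-0.04,0],[-0.06,-0.04,0],[-0.09,-0.04,0],[-0.12,-0.04,0],[-0.125,-0.04,0],[-0.125,-0.04,0],[-0.125,-0.04,0]],"dr":[[0,0,0],[0,0,0],[0,0,0],[0,0,0],[0,0,0],[0,0,0],[0,0,0],[0,0,0]]}' 0.85
python3 - <<'E'
from h import *
plan([.463,.387,.12],0)
cv2.imwrite("pics/w4.png",capture("wrist")[:,:,::-1])
cv2.imwrite("pics/s4.png",capture("scene")[200:400,100:400,::-1])
cv2.imwrite("pics/d4.png",capture("side")[150:270,220:420,::-1])
a=cv2.imread("pics/s4.png");b=cv2.imread("pics/d4.png")
cv2.imwrite("pics/s4.png",cv2.resize(a,None,fx=2.5,fy=2.5));cv2.imwrite("pics/d4.png",cv2.resize(b,None,fx=4,fy=4))
E
```

```text
t: 5.02
eef_pos: [0.5227, 0.3833, 0.1221]
orientation: [[1.0, -0.006, 0.013], [-0.013, 0.002, 1.0], [-0.006, -1.0, 0.002]]
force: [0.2, -0.0, 0.4]
finger_gap: 0.0007
t: 5.68
eef_pos: [0.4609, 0.3843, 0.1426]
orientation: [[1.0, -0.005, 0.013], [-0.013, 0.002, 1.0], [-0.005, -1.0, 0.002]]
force: [-0.1, -0.1, 0.2]
finger_gap: 0.0505
t 5.68 pos [0.4609 0.3843 0.1426] F [-0.1 -0.1  0.2] gap 0.0505
travel [0.0045 0.0452 0.0053] dr [-0.0008 -0.0041 -0.0017] rows>= 0.5
```

View pics/w4.png

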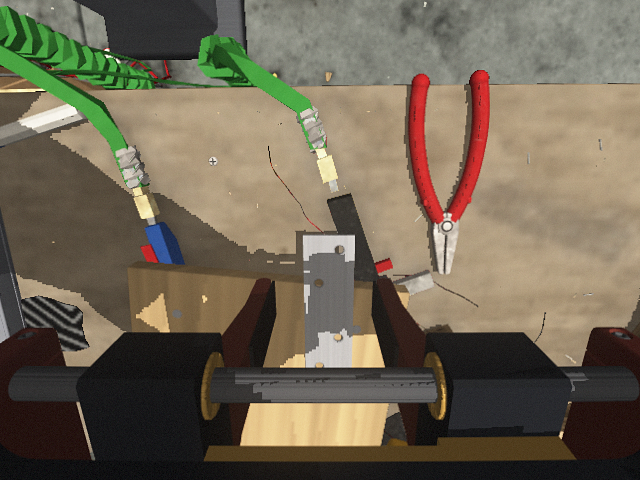

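View pics/s4.png

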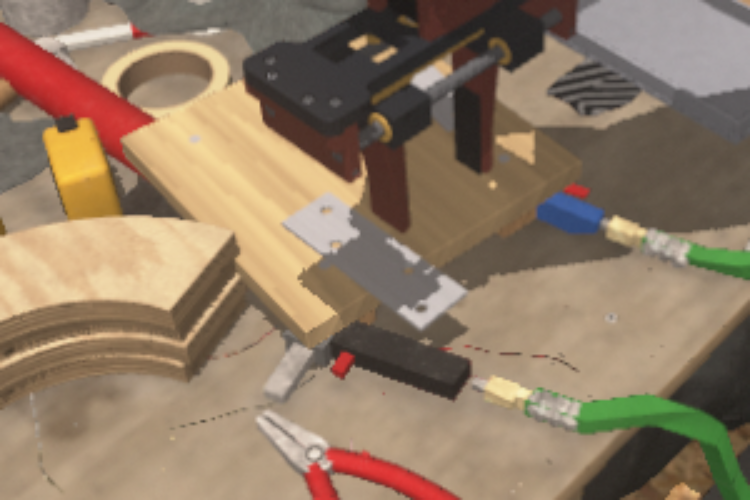

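View pics/d4.png

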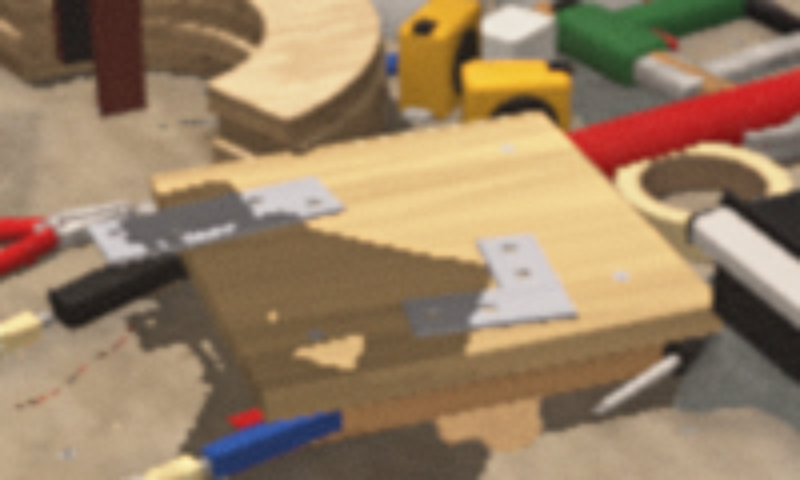

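The plate now sticks out over the front edge, with its near end at (303,235)–(355,235) in the wrist view. The L plate has not moved. Next I'll measure the near end from two views.

```bash
python3 - <<'E'
from h import *
np.set_printoptions(precision=4,suppress=True)
print(onz("wrist",[(303,235),(355,235),(306,362),(355,366)],.053))
print(onz("wrist",[(130,265),(410,293),(303,281)],.05))
print(onz("scene",[(100+467/2.5,200+293/2.5),(100+418/2.5,200+330/2.5),(100+282/2.5,200+222/2.5),(100+324/2.5,200+194/2.5)],.053))
print(onz("side",[(220+90/4,150+226/4),(220+108/4,150+264/4),(220+318/4,150+178/4),(220+343/4,150+208/4)],.053))
E
```

```text
[[0.4524 0.3689 0.053 ]
 [0.4529 0.4087 0.053 ]
 [0.5665 0.3679 0.053 ]
 [0.5712 0.4103 0.053 ]]
[[0.4761 0.2296 0.05  ]
 [0.5039 0.4547 0.05  ]
 [0.4918 0.3675 0.05  ]]
[[0.4511 0.3701 0.053 ]
 [0.4527 0.4105 0.053 ]
 [0.5823 0.4065 0.053 ]
 [0.5819 0.3708 0.053 ]]
[[0.4558 0.4037 0.053 ]
 [0.4516 0.3619 0.053 ]
 [0.584  0.3992 0.053 ]
 [0.582  0.3622 0.053 ]]
```

```bash

python3 -m inch '{"travel":[[0.006,0,0.003],[0.0125,0.03,0.0054],[0.0125,0.07,0.0054],[0.0125,0.11,0.0054],[0.0125,0.14,0.0054],[0.0125,0.16,0.0054],[0.0125,0.16,0.0054],[0.0125,0.16,0.0054]],"dr":[[0,-0.002,-0.0017],[0,-0.003,-0.0017],[0,-0.003,-0.0017],[0,-0.003,-0.0017],[0,-0.003,-0.0017],[0,-0.003,-0.0017],[0,-0.003,-0.0017],[0,-0.003,-0.0017]]}' 0.85
python3 - <<'E'
from h import *
plan([.467,.387,.044],-.3)
cv2.imwrite("pics/w5.png",capture("wrist")[:,:,::-1])
E
```

```text
t: 6.5
eef_pos: [0.467, 0.3868, 0.0616]
orientation: [[1.0, -0.001, 0.004], [-0.004, 0.002, 1.0], [-0.001, -1.0, 0.002]]
force: [-0.8, -0.4, 0.6]
finger_gap: 0.0745
t 6.5 pos [0.467  0.3868 0.0616] F [-0.8 -0.4  0.6] gap 0.0745
travel [0.0001 0.0352 0.0004] dr [-0.0005  0.0003 -0.0003] rows>= 0.4
```

View pics/w5.png

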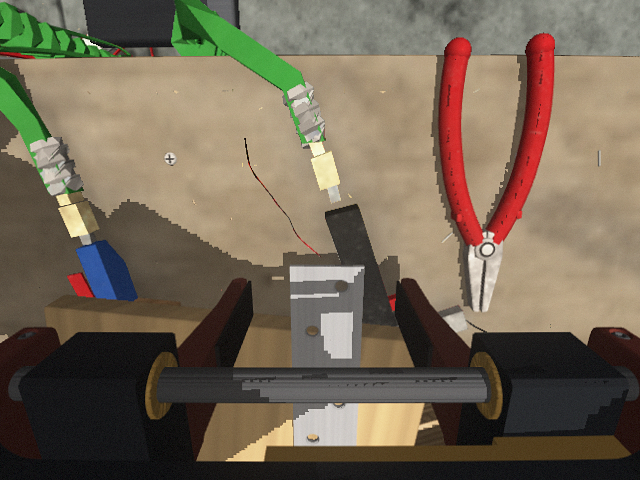

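The plate at (290–365, 266) is centred between the fingers at (245) and (402). I'll descend and then close.

```bash

python3 -m inch '{"travel":[[0,0.012,0],[0,0.024,0],[0,0.033,0],[0,0.0352,0],[0,0.0352,0],[0,0.0352,0],[0,0.0352,0],[0,0.0352,0]],"dr":[[0,0,0],[0,0,0],[0,0,0],[0,0,0],[0,0,0],[0,0,0],[0,0,0],[0,0,0]]}' 0.85
python3 -m inch '{"travel":[[0,0,0],[0,0,0],[0,0,0],[0,0,0],[0,0,0],[0,0,0],[0,0,0],[0,0,0]],"dr":[[0,0,0],[0,0,0],[0,0,0],[0,0,0],[0,0,0],[0,0,0],[0,0,0],[0,0,0]]}' 0.3
python3 - <<'E'
from h import *
plan([.467,.387,.044],-.3)
E
```

```text
t: 7.22
eef_pos: [0.4675, 0.3873, 0.0451]
orientation: [[1.0, 0.0, 0.004], [-0.004, 0.003, 1.0], [0.0, -1.0, 0.003]]
force: [-0.6, 0.2, 0.5]
finger_gap: 0.0748
t: 7.88
eef_pos: [0.4676, 0.3873, 0.0451]
orientation: [[1.0, 0.0, 0.004], [-0.004, 0.003, 1.0], [0.0, -1.0, 0.003]]
force: [-0.9, -0.3, 0.0]
finger_gap: 0.0391
t 7.88 pos [0.4676 0.3873 0.0451] F [-0.9 -0.3  0. ] gap 0.0391
travel [-0.0011  0.0022 -0.0007] dr [-0.0009  0.0003  0.0001] rows>= 0.0
```

```bash

python3 -m inch '{"travel":[[0,0,0],[0,0,0],[0,-0.008,0],[0,-0.02,0],[0,-0.035,0],[0,-0.05,0],[0,-0.06,0],[0,-0.06,0]],"dr":[[0,0,0],[0,0,0],[0,0,0],[0,0,0],[0,0,0],[0,0,0],[0,0,0],[0,0,0]]}' 0.1
python3 - <<'E'
from h import *
plan([.467,.387,.16],-.3)
cv2.imwrite("pics/w6.png",capture("wrist")[:,:,::-1])
b=capture("side")[130:270,220:420,::-1]
cv2.imwrite("pics/d6.png",cv2.resize(b,None,fx=4,fy=4))
E
```

```text
t: 8.55
eef_pos: [0.4683, 0.3879, 0.0768]
orientation: [[1.0, 0.002, 0.004], [-0.004, 0.004, 1.0], [0.002, -1.0, 0.004]]
force: [-0.7, -0.2, -1.0]
finger_gap: 0.0392
t 8.55 pos [0.4683 0.3879 0.0768] F [-0.7 -0.2 -1. ] gap 0.0392
travel [-0.0022 -0.1663 -0.0011] dr [-0.0014  0.0003  0.0008] rows>= 2.0
```

View pics/w6.png

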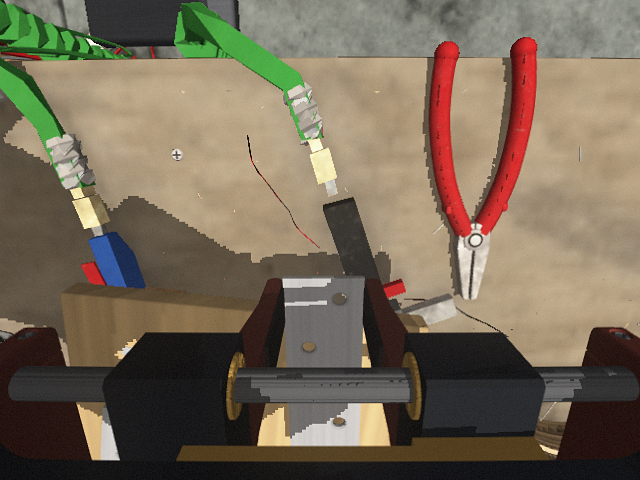

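View pics/d6.png

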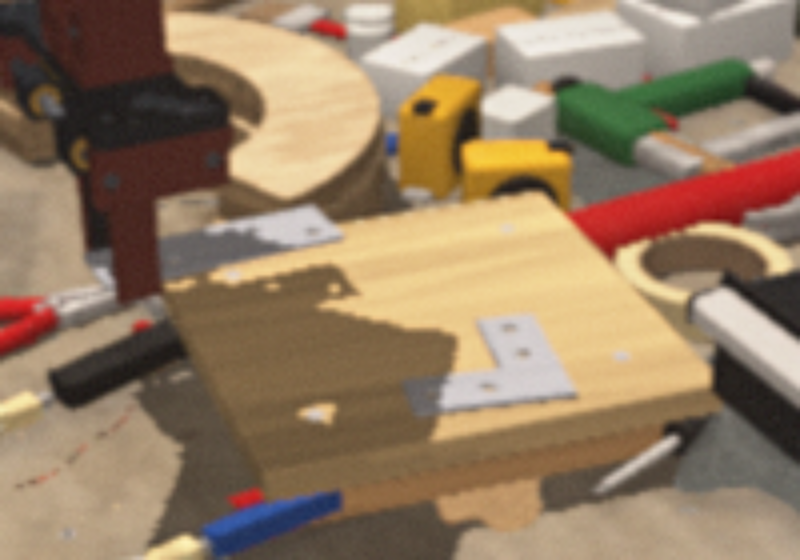

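Plate gripped and lifted, still level. Before going to the tray I'll check the clutter beside it.

```bash
python3 - <<'E'
from h import *
def tri(*o):
    A=np.zeros((3,3));b=np.zeros(3);L=[]
    for n,p in o:
        C,d=ray(n,[p]);d=d[0]/np.linalg.norm(d[0]);M=np.eye(3)-np.outer(d,d);A+=M;b+=M@C;L.append((C,M))
    X=np.linalg.solve(A,b); return X.round(3),[np.linalg.norm(M@(X-C)).round(4) for C,M in L]
print("can",tri(("scene",(481,180)),("side",(309,365))))
print("coil",tri(("scene",(473,162)),("side",(370,400))))
i=cv2.imread("pics/scene0.png")[120:270,300:500];cv2.imwrite("pics/t0.png",cv2.resize(i,None,fx=4,fy=4))
i=cv2.imread("pics/side0.png")[270:470,220:480];cv2.imwrite("pics/t1.png",cv2.resize(i,None,fx=3,fy=3))
E
```

```text
can (array([ 0.374, -0.101,  0.115]), [np.float64(0.0019), np.float64(0.0019)])
coil (array([ 0.42 , -0.168,  0.108]), [np.float64(0.0014), np.float64(0.0014)])
```

View pics/t0.png

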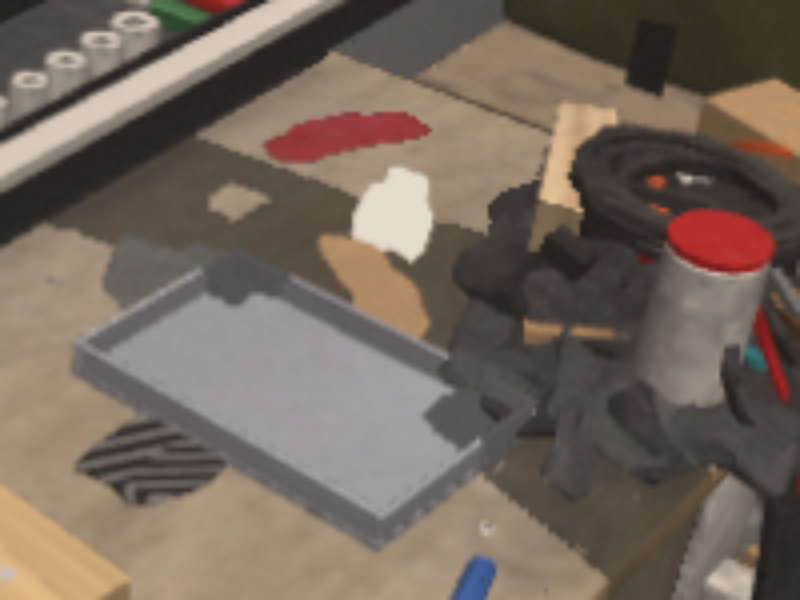

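View pics/t1.png

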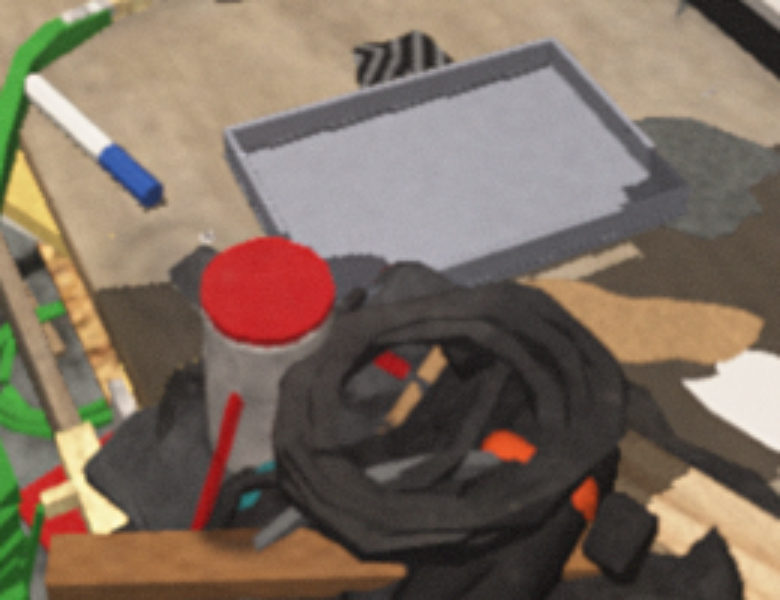

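```bash

python3 -m inch '{"travel":[[0,-0.02,0],[0,-0.05,0],[0,-0.08,-0.02],[0.005,-0.11,-0.06],[0.01,-0.11,-0.11],[0.015,-0.11,-0.16],[0.02,-0.11,-0.21],[0.025,-0.11,-0.26]],"dr":[[0,0,0],[0,0,0],[0,0,0],[0,0,0],[0,0,0],[0,0.003,0],[0,0.006,0],[0,0.009,0]]}' 0.1
python3 -c "
from h import *
plan([.4905,.03,.13],-3)"
```

```text
t: 9.32
eef_pos: [0.4795, 0.2561, 0.1307]
orientation: [[0.999, 0.001, 0.033], [-0.033, 0.003, 0.999], [0.001, -1.0, 0.003]]
force: [-0.0, -0.6, -0.5]
finger_gap: 0.0391
t 9.32 pos [0.4795 0.2561 0.1307] F [-0.  -0.6 -0.5] gap 0.0391
travel [ 0.0369 -0.     -0.4512] dr [-0.0011  0.0063  0.0004] rows>= 5.4
```

```bash

python3 -m inch '{"travel":[[0.004,0,-0.05],[0.008,0,-0.11],[0.014,0,-0.18],[0.02,0,-0.25],[0.026,0,-0.32],[0.032,0,-0.39],[0.036,0,-0.44],[0.037,0,-0.451]],"dr":[[0,0.001,0],[0,0.002,0],[0,0.003,0],[0,0.004,0],[0,0.006,0],[0,0.006,0],[0,0.006,0],[0,0.006,0]]}' 0.1
python3 - <<'E'
from h import *
plan([.4905,.03,.05],-3)
cv2.imwrite("pics/w7.png",capture("wrist")[:,:,::-1])
b=capture("side")[150:400,220:500,::-1]
cv2.imwrite("pics/d7.png",cv2.resize(b,None,fx=2.4,fy=2.4))
E
```

```text
t: 9.98
eef_pos: [0.4905, 0.027, 0.1304]
orientation: [[0.999, 0.001, 0.054], [-0.054, 0.003, 0.999], [0.001, -1.0, 0.003]]
force: [0.2, 0.2, -0.3]
finger_gap: 0.0392
t 9.98 pos [0.4905 0.027  0.1304] F [ 0.2  0.2 -0.3] gap 0.0392
travel [-0.0005  0.1608  0.0055] dr [-0.0009 -0.0007  0.0004] rows>= 1.9
```

View pics/w7.png

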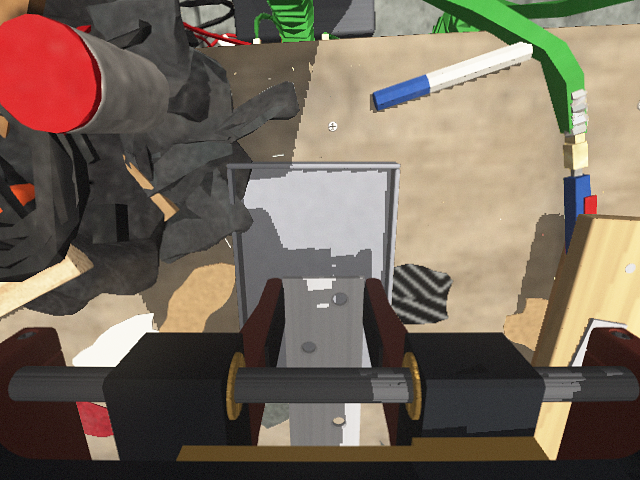

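View pics/d7.png

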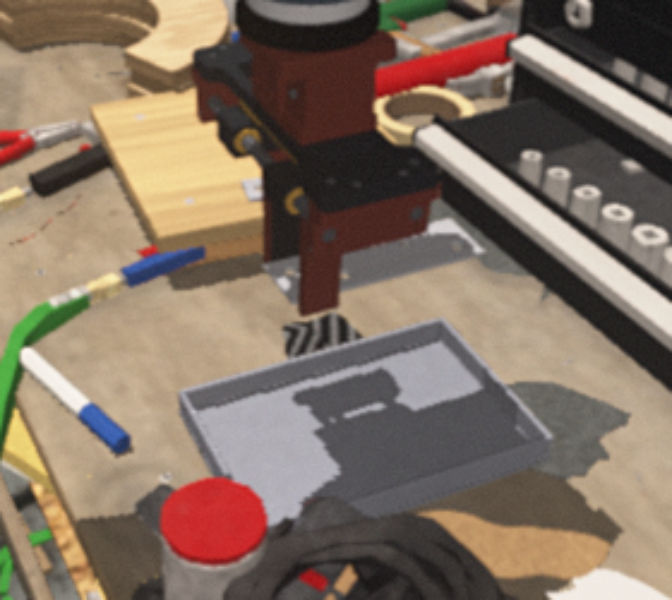

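```bash
python3 - <<'E'
from h import *
print(onz("wrist",[(229,165),(399,164),(392,262)],.022).round(4))
E
```

```text
[[ 0.4277 -0.0403  0.022 ]
 [ 0.4342  0.0913  0.022 ]
 [ 0.5152  0.0862  0.022 ]]
```

```bash

python3 -m inch '{"travel":[[0,0.02,0.003],[0,0.06,0.0055],[0,0.1,0.0055],[0,0.14,0.0055],[0,0.18,0.0055],[0,0.21,0.0055],[0,0.22,0.0055],[0,0.22,0.0055]],"dr":[[0,0,0],[0,0,0],[0,0,0],[0,0,0],[0,0,0],[0,0,0],[0,0,0],[0,0,0]]}' 0.1
python3 - <<'E'
from h import *
plan([.4905,.03,.006],-3)
b=capture("side")[150:400,220:500,::-1]
cv2.imwrite("pics/d8.png",cv2.resize(b,None,fx=2.4,fy=2.4))
E
```

```text
t: 10.75
eef_pos: [0.4898, 0.0336, 0.0188]
orientation: [[0.999, -0.002, 0.053], [-0.052, 0.003, 0.999], [-0.002, -1.0, 0.003]]
force: [-0.0, -0.5, -0.4]
finger_gap: 0.0391
t 10.75 pos [0.4898 0.0336 0.0188] F [-0.  -0.5 -0.4] gap 0.0391
travel [ 0.0018  0.0256 -0.0071] dr [-0.0011 -0.0001 -0.0006] rows>= 0.3
```

View pics/d8.png

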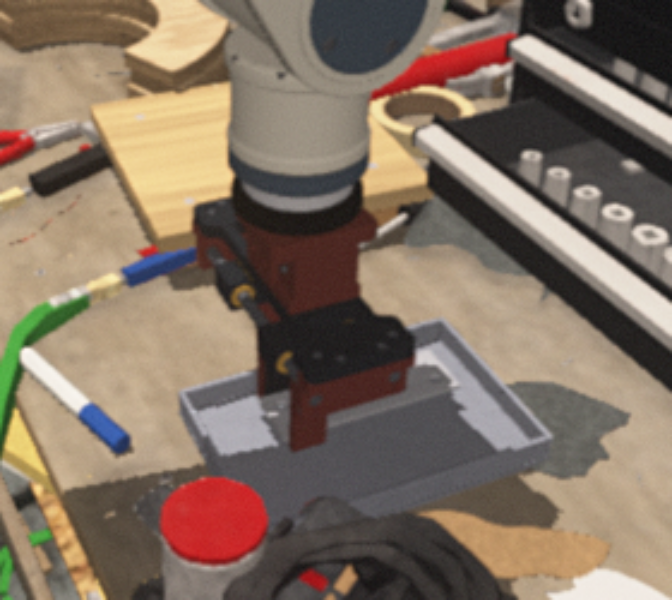

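The plate is above the tray floor, inside the walls. I'll lower it the rest of the way, nudging it towards the tray's centre.

```bash

python3 -m inch '{"travel":[[0,0.004,-0.003],[0.001,0.008,-0.007],[0.001,0.012,-0.01],[0.001,0.016,-0.012],[0.001,0.02,-0.012],[0.001,0.024,-0.012],[0.001,0.026,-0.012],[0.001,0.026,-0.012]],"dr":[[0,0,0],[0,0,0],[0,0,0],[0,0,0],[0,0,0],[0,0,0],[0,0,0],[0,0,0]]}' 0.1
python3 -c "
from h import *
plan([.4905,.03,.006],-3)"
```

```text
t: 11.47
eef_pos: [0.4906, 0.0273, 0.0065]
orientation: [[0.999, -0.0, 0.053], [-0.053, 0.003, 0.999], [-0.001, -1.0, 0.003]]
force: [0.1, 0.6, -1.1]
finger_gap: 0.0395
t 11.47 pos [0.4906 0.0273 0.0065] F [ 0.1  0.6 -1.1] gap 0.0395
travel [-0.0004  0.0011  0.0054] dr [-0.0011 -0.0002 -0.0002] rows>= 0.1
```

```bash

python3 -m inch '{"travel":[[0,0,0],[0,0,0],[0,0,0],[0,0,0],[0,0,0],[0,0,0],[0,0,0],[0,0,0]],"dr":[[0,0,0],[0,0,0],[0,0,0],[0,0,0],[0,0,0],[0,0,0],[0,0,0],[0,0,0]]}' 0.62
python3 -m inch '{"travel":[[0,-0.01,0],[0,-0.03,0],[0,-0.06,0],[0,-0.1,0],[0,-0.15,0],[0,-0.2,0],[0,-0.25,0],[0,-0.28,0]],"dr":[[0,0,0],[0,0,0],[0,0,0],[0,0,0],[0,0,0],[0,0,0],[0,0,0],[0,0,0]]}' 0.62
python3 - <<'E'
from h import *
plan([.44,.18,.2],-3)
for n in ("side","scene"):
    b=capture(n)[:,:,::-1]; cv2.imwrite(f"pics/{n}9.png",b)
E
```

```text
t: 12.13
eef_pos: [0.4906, 0.0273, 0.0065]
orientation: [[0.999, -0.0, 0.053], [-0.053, 0.003, 0.999], [-0.001, -1.0, 0.003]]
force: [0.6, -0.2, -0.0]
finger_gap: 0.0543
t: 12.8
eef_pos: [0.4915, 0.0268, 0.1499]
orientation: [[0.999, 0.003, 0.053], [-0.053, 0.004, 0.999], [0.003, -1.0, 0.004]]
force: [0.1, 0.3, -0.7]
finger_gap: 0.0544
t 12.8 pos [0.4915 0.0268 0.1499] F [ 0.1  0.3 -0.7] gap 0.0544
travel [-0.1189 -0.0994  0.3008] dr [-0.0012 -0.0002  0.0009] rows>= 4.1
```

View pics/side9.png

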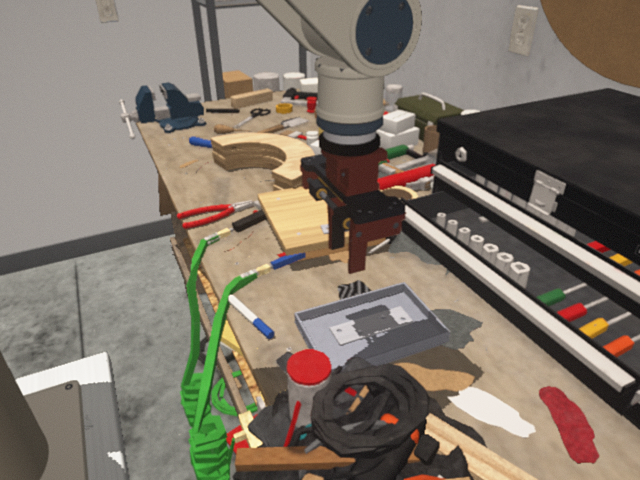

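View pics/scene9.png

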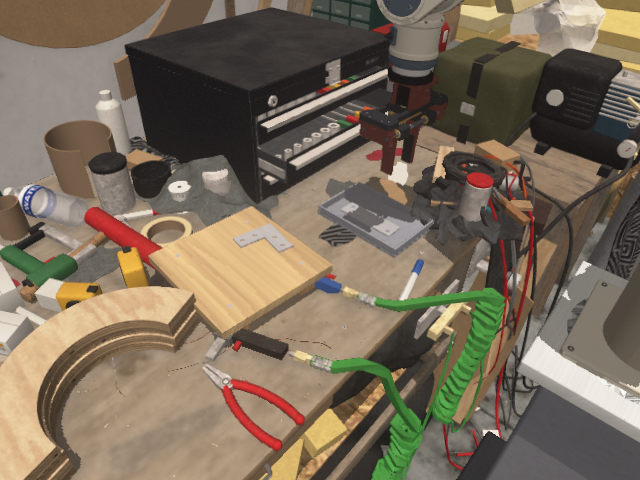

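The plate lies in the tray: about (370,323) in the side view and (372,222) in the scene view. The L plate is still at (264,237). One numeric check, then I'll hand in.

```bash
python3 - <<'E'
from h import *
a=cv2.imread("pics/scene0.png")[218:256,230:296].astype(int);b=cv2.imread("pics/scene9.png")[218:256,230:296].astype(int)
print("L diff",np.abs(a-b).mean(),(np.abs(a-b).max(2)>40).sum())
i=cv2.imread("pics/side9.png")[270:370,280:460];cv2.imwrite("pics/f.png",cv2.resize(i,None,fx=4.4,fy=4.4,interpolation=cv2.INTER_CUBIC))
E
```

```text
L diff 2.6731791600212653 0
```

View pics/f.png

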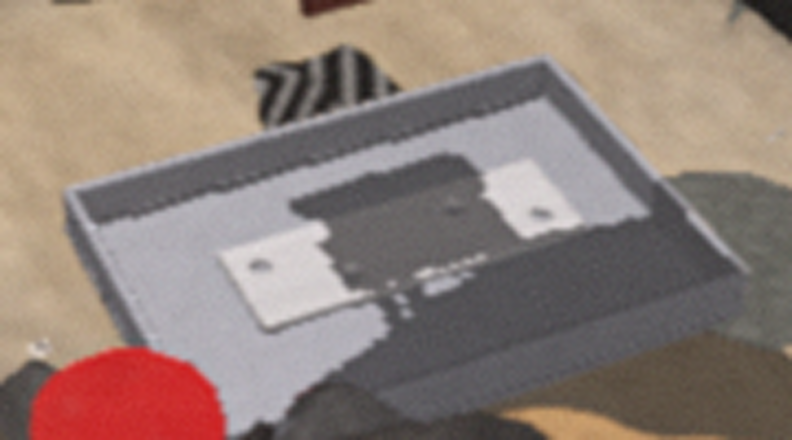

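The plate's corners run from about (220,255) to (583,225) in the enlarged view. It lies flat on the tray floor, clear of all the walls.

```bash
python3 -c "
from plant import r
print(r.sense()['force']);r.sign_off()"
```

```text
[-0.18194145  0.43287947 -0.35302799]
the job is handed in; nothing more can be done
```

The straight plate is lying flat in the parts tray, and I handed the job in at about 13 s on the robot's clock, well under the 48 s limit.

I pressed on the plate with closed fingertips at about 5–11 N and slid it roughly 130 mm towards the robot, until about 43 mm stuck out over the front edge. I then gripped the overhanging end across its width, carried the plate level to the tray, lowered it almost to the floor, let go and moved clear.

- **Plate:** the last pictures show it flat on the tray floor, clear of all the walls.
- **L-shaped plate:** it looks the same in the scene view as at the start (no pixels changed noticeably).
- **Robot:** the gripper was about 13 cm above the plate with only noise on the force sensor.
- **Measurements:** the cameras differed by up to about 7 mm on the plate's sideways position; this did not affect the grip. No check failed.

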